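# Show the display thermometer to the inspection camera

### The job

Draw the stick thermometer with the flat rectangular handle and display window up out of the calibrator block, and show it to the inspection camera: display centre 12 cm straight out from the lens, facing the lens squarely (the camera looks down at a slant, so lean it to match), stem downwards. Finish while still holding it there, steady in the air. Leave the two round-handled probes in their wells, the bottle and the beaker where they are, and do not touch the camera or its stand.

Things in the scene. Friction and masses are not known exactly. Their poses are not given: they have to be found in the camera images.
- thermometer: Loose stick thermometer, 0.10-0.20 kg, upright in any one of the three wells. Handle: grey box 24 (x) x 34 (y) x 110 (z) mm; steel stem below it, 8 mm thick, 80 mm long. Origin: centre of the handle's underside, resting on the block. +z up the handle, +x out of the display face (starts facing away from the robot, within 75 deg). Grip its top 45 mm across the 34 mm width.
- display (a point): Centre of the display window, on the handle's +x face, 12 mm from the handle's axis and 50 mm above its underside (60 mm below its top). The window is 26 mm wide, 28 mm high.
- back (a point): Point on the back of the thermometer's handle, straight behind the display: 12 mm behind the handle's axis (-x), 50 mm above its underside.
- stem_tip (a point): Lower end of the thermometer's steel stem, 80 mm below the handle's underside.
- calibrator: Fixed metal dry-block calibrator, a box 110 (x) x 210 (y) x 100 (z) mm, origin at the centre of its underside, +z up. Three upright wells in its top, at y = -65, 0 and +65 mm on its midline, 11 mm wide, 88 mm deep: the stems are loose in them and draw straight up.
- camera: Camera head on the stand, grey box 50 x 46 x 42 mm with black lens barrel; rigid during the job; height, direction and slant (7 to 26 deg down) vary. Looks along its own -x; +y level, +z picture up. Origin on the lens axis, 58 mm behind the front glass. The thermometer is shown right when its x, y, z axes are parallel to the camera's x, y, z.
- lens (a point): Centre of the camera lens's front glass, at -58 mm along the camera's x axis.
- focus (a point): Empty point in the air where the display's centre must be: on the lens axis 120 mm in front of the lens, at -178 mm along the camera's x axis.
- stand: Fixed retort stand that carries the clamp and camera: steel base plate 130 x 200 x 12 mm, upright rod 12 mm in diameter, 400 mm high. Origin under the rod; the camera is on its -x side, its lens about 110 mm from the rod.
- probe_a: Loose plain probe in another well: round grey handle 20 mm in diameter, 40 mm high, same stem. Origin: centre of the handle's underside. Leave it.
- probe_b: Loose plain probe in another well: round grey handle 20 mm in diameter, 48 mm high, same stem. Origin: centre of the handle's underside. Leave it.
- spray_bottle: Loose clear plastic bottle, 64 mm in diameter, 150 mm high, on the bench; origin at the centre of its underside. Leave it.
- beaker: Loose glass beaker, about 64 mm in diameter, 85 mm high, on the bench; origin at the centre of its underside. Leave it.
Mind the look-alikes: they are no part of the job. Leave any yellow look-alike of the thermometer alone.

How it is judged (in metres and radians):
On the way:
1. the thermometer is drawn up until its stem is clear of the well (height (world z) of stem_tip above 0.103 m), for 0.05 s.
At the end, for the whole second after the job is handed in: Held in the fingers (over 1 N), clear of bench, block and stand, still (under 0.02 m/s, 0.15 rad/s); display centre within 15 mm, along each camera axis, of the point 120 mm before the lens; display facing the lens, normal and width within 0.2 rad of the camera's x and y, top end up (x of display in the frame of camera between -0.193 and -0.163 m and y of display in the frame of camera between -0.015 and 0.015 m and z of display in the frame of camera between -0.015 and 0.015 m and x of back in the frame of camera below -0.184 m and angle between the x axis of thermometer and the x axis of camera, either way round below 0.2 rad and angle between the y axis of thermometer and the y axis of camera, either way round below 0.2 rad and angle between thermometer's own z axis and vertical below 1 rad and height (world z) of stem_tip above 0.015 m and contact force between the fingers and thermometer above 1 N and contact force between thermometer and stand below 0.1 N and contact force between thermometer and calibrator below 0.1 N and linear speed of thermometer below 0.02 m/s and angular speed of thermometer below 0.15 rad/s); the arm keeps its last pose, push and grip.
It fails at once if a round-handled probe is lifted or knocked out of place (over 25 mm) (distance of any of probe_a, probe_b from where it was at the start of the episode above 0.025 m).
It fails at once if the bottle or beaker is disturbed (moved over 25 mm) (distance of any of spray_bottle, beaker from where it was at the start of the episode above 0.025 m).
It fails at once if the camera or its stand is touched (over 1 N) (contact force between anything else and stand above 1 N).
It also fails if it takes over 35 s, if anything falls off the work surface, if the arm or the gripper's body presses on something with over 40 N, if the wrist force passes 120 N, or if a joint passes its speed limit or range.

### The arm

A 6-joint arm with a two-finger parallel gripper is mounted at the origin on the work surface. World frame = base frame: x ahead of the robot, y to its left, z up, the work surface at z = 0. Lengths are in mm, angles in rad, forces in N, time in s.
With the tool pointing down it reaches from about 350 to 775 mm from the base axis. Payload 7.3 kg.
Tool frame: the origin (TCP) lies at the very end of the fingers, on their centre line; the grasp point (between the pads) lies bot.grip_point_offset behind it (bot.grip_point_offset is the distance from the TCP to the grasp point, in mm); z points along the fingers, y is the line along which they close (so a half turn about z gives the same grasp; the last joint's range is limited). The gripper opens to 92 mm and grips with 3 to 60 N. Pads are 19 mm wide; open, the fingers measure 130 mm over their backs; the gripper's body (75 mm by 190 mm) begins 47 mm behind the grasp point.
Start: joints at [1.123, 0.342, 1.524, -0, 1.275, -0.146], TCP at [156.036, 501.296, 226.741] pointing down, gripper open.
Joint ranges: [-2.53, 2.53], [-0.77, 2.02], [0.04, 2.7], [-1, 4.14], [0.28, 2.66], [-3.11, 3.11]. Speed limits (rad/s): [2.57, 2.57, 3.14, 3.14, 3.14, 3.14].

### API

Orientations are given as [roll, pitch, yaw] about the fixed x, y, z axes, in that order (R = Rz(yaw) Ry(pitch) Rx(roll)).
In Python, from plant import bot gives the robot as it stands. The module is installed in compiled form; this text tells all that it offers.
- The arm moves only by the tool carry_out, never from a script. Its argument "plan" is a list of rows, each an object of numbers: "tx", "ty", "tz": the shift along the world's x, y, z in mm; "rx", "ry", "rz": the turn, a rotation vector about the world's x, y, z in rad. A call has 1 to 12 rows; each row shifts and turns the commanded pose from where the row before left it; what a row does not reach is not made up. A row lasts 1/10 s, in which the tool goes at most 50 mm and 8.59 degrees, less where a joint would pass 70% of its speed; a pose out of reach is approached as far as the arm can. A call with a gripper value outside its range is refused whole. "gripper" is the closure, from 0 (fully open) to 1 (shut), set as the call begins (left out, the last holds). The fingers move at their own pace and stop on an object; the grip force is fixed at half the most. Time passes only in rows, so rows that do not move let the fingers close. It gives the time, the measured TCP pose, the force, the opening and the grip force at its end, in the units of the state.
- bot.get_obs(): the state, without advancing time (a new reading comes with each control period).
- bot.capture(name): name is "scene" or "top"; returns the picture (384x512x3 uint8, red, green, blue); there is no depth.
- bot.camera_model(name): a dict with "camera_matrix" (3x3 intrinsics, pixels), "R" (3x3) and "t" (3): a world point X has camera coordinates R X + t. Camera axes: x right, y down, z forward; pixel columns grow to the right and rows downward; lengths in mm; the calibration is good to about 2 mm. A picture is of the moment at which its call begins. camera_model takes no time and is no camera call.
- bot.close_job(): hands the job in; it is judged then, once.
The state is a dict: "time": time; "joint_positions": joint angles; "dq": joint speeds; "tau": joint torques, N m; "tool_pos": TCP position; "tcp_rot": TCP orientation; "contact_force": force on the tool from outside, world axes, zero at the start; "moment": the same for the moment, N m; "grip_width": finger opening in mm; "finger_force": force on a finger pad.
Only numpy, scipy, OpenCV 4.12 (cv2) and the standard library are available. Lean on these libraries where they do the work, as an engineer would, in place of code of your own. Each camera call takes 0.05 s, during which the arm holds its last target. There are 200 camera calls.

## Working session

There is one attempt and no reset: what is moved stays moved. The work goes in short steps, Python scripts to look and compute and a tool call to move; the robot and the scene stay as the last step left them, time stands still between calls to the robot, and variables do not carry over. Pictures are saved under pics/ and viewed, at most 10 in all, crops included, and the job is handed in when it is done.

Besides the shell and the picture viewer there is one more tool, called after "Emit:" by a JSON object that holds its "name" and its "arguments", one argument or row to a line. carry_out: Moves the arm, as the interface text tells. Its arguments: {"type":"object","properties":{"plan":{"type":"array"},"gripper":{"type":"number"}},"required":["plan"]}

```bash
mkdir -p pics; python3 - <<'E'
from plant import bot
import cv2,numpy as np
for n in ("scene","top"):
    im=bot.capture(n); cv2.imwrite(f"pics/{n}0.png",im[:,:,::-1])
    m=bot.camera_model(n); R=np.array(m["R"]);print(n,np.round(m["camera_matrix"],1).tolist(),np.round(R,3).tolist(),np.round(-R.T@np.array(m["t"])))
print(bot.grip_point_offset,bot.get_obs())
E
```

```text
scene [[460.9, 0.0, 254.4], [0.0, 460.9, 192.3], [0.0, 0.0, 1.0]] [[0.765, 0.644, -0.007], [0.497, -0.597, -0.63], [-0.41, 0.478, -0.777]] [1038. -432.  889.]
top [[494.7, 0.0, 261.4], [0.0, 494.7, 190.9], [0.0, 0.0, 1.0]] [[0.021, -1.0, 0.004], [-0.983, -0.021, -0.183], [0.183, 0.0, -0.983]] [ 451.  -10. 1313.]
18.8 {'time': 0.1, 'joint_positions': array([ 1.12300570e+00,  3.42651890e-01,  1.52487610e+00, -7.54994389e-06,
        1.27540609e+00, -1.45981328e-01]), 'dq': array([-1.76921982e-04, -1.94641350e-03, -3.71207924e-03, -9.15431775e-04,
       -7.20261963e-05, -1.48090124e-04]), 'tau': array([ 2.65386749e-03, -4.31999409e+01, -2.44699985e+01,  7.20957876e-02,
        5.25317097e-02, -6.72427882e-05]), 'tool_pos': array([155.8761775 , 500.96514948, 226.13090597]), 'tcp_rot': array([-3.14026445e+00, -1.87984387e-04,  2.83978544e+00]), 'contact_force': array([-2.36507152e-01,  2.00197276e-04,  3.64122605e-02]), 'moment': array([ 0.00017867,  0.01966851, -0.04110234]), 'finger_force': 0.0, 'grip_width': 91.91705395128623}
```

View pics/scene0.png

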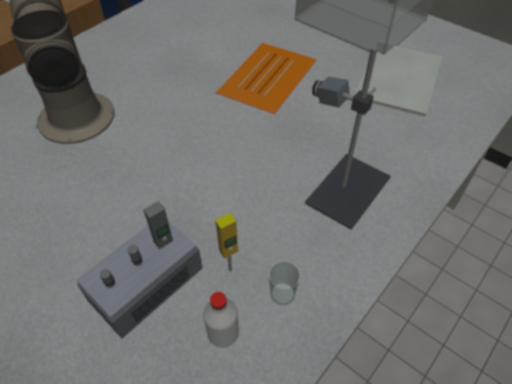

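View pics/top0.png

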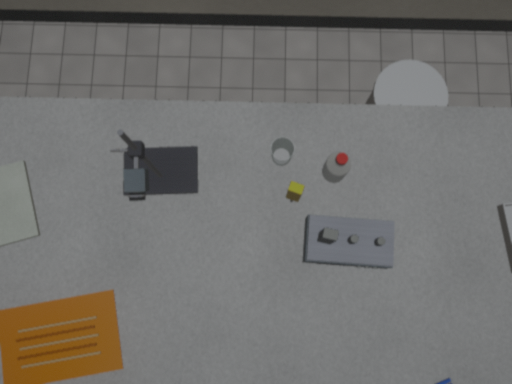

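The scene shows the grey box-handled thermometer with a display at (158,224), the yellow look-alike at (228,236), and round probes at (135,254) and (107,277). The camera head is at (332,91) on its rod, with the bottle at (221,320) and beaker at (284,283). In the top view the grey handle is at (330,235), the probes at (354,239) and (380,241), the yellow one at (296,189), and the camera at (135,180). The grey one fits because it has a flat box handle, a display and sits in a well. I'll confirm that in an enlarged crop.

```bash
python3 - <<'E'
import cv2,numpy as np
s=cv2.imread("pics/scene0.png");t=cv2.imread("pics/top0.png")
def c(im,x,y,w,h,k=None): return cv2.resize(im[y:y+h,x:x+w],(400,300),interpolation=cv2.INTER_CUBIC)
m=np.vstack([np.hstack([c(s,120,190,80,60),c(s,300,60,80,60)]),np.hstack([c(t,300,205,100,75),c(t,110,125,100,75)])])
cv2.imwrite("pics/crop0.png",m)
E
```

```text
(no output)
```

View pics/crop0.png

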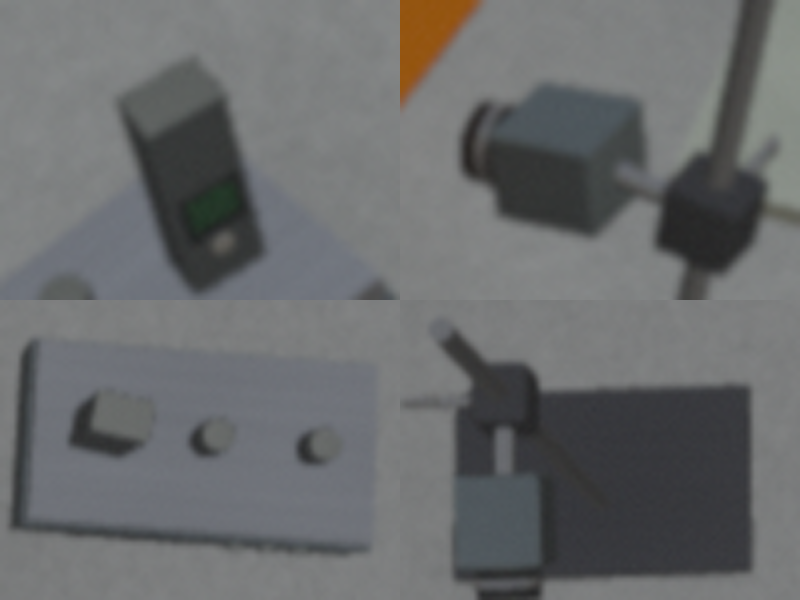

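The crop confirms the grey box handle with the green display as the target, standing in the left-hand well in the top view. The camera box and lens face roughly −x. I'll fit the poses from these corners.

```bash
cat > h.py <<'E'
from plant import bot
import numpy as np
from scipy.optimize import least_squares
from scipy.spatial.transform import Rotation as Ro
CM={n:bot.camera_model(n) for n in("scene","top")}
def proj(n,X):
    m=CM[n];c=np.atleast_2d(X)@np.array(m["R"]).T+np.array(m["t"]);p=c@np.array(m["camera_matrix"]).T
    return p[:,:2]/p[:,2:]
def rot(yaw,s=0): return Ro.from_euler("ZY",[yaw,-s]).as_matrix()
def fit(f,obs,p0):
    # obs: list of (cam, local point, pixel)
    def r(p):
        R,t=f(p); return np.concatenate([(proj(n,R@np.array(l)+t)[0]-px) for n,l,px in obs])
    s=least_squares(r,p0,loss="soft_l1",x_scale=np.maximum(np.abs(p0),1)); return s.x,np.round(r(s.x).reshape(-1,2),1)
E
python3 - <<'E'
from h import *
np.set_printoptions(suppress=True,precision=3)
s1=lambda x,y:(120+x/5,190+y/5); s2=lambda x,y:(300+(x-400)/5,60+y/5)
t1=lambda x,y:(300+x/4,205+(y-300)/4); t2=lambda x,y:(110+(x-400)/4,125+(y-300)/4)
S,T="scene","top"
th=[(S,(12,17,110),s1(228,95)),(S,(12,-17,110),s1(152,137)),(S,(-12,-17,110),s1(118,97)),(S,(-12,17,110),s1(195,57)),
(S,(12,-17,0),s1(198,293)),(S,(12,17,0),s1(265,250)),(S,(12,0,50),s1(215,206)),
(T,(12,17,110),t1(100,390)),(T,(12,-17,110),t1(157,396)),(T,(-12,-17,110),t1(150,438)),(T,(-12,17,110),t1(90,432))]
print("therm",*fit(lambda p:(rot(p[2]),np.array([p[0],p[1],100.])),th,[600,-160,0.]))
ca=[(T,(55,105,100),t1(38,342)),(T,(55,-105,100),t1(377,362)),(T,(-55,-105,100),t1(372,548)),(T,(-55,105,100),t1(22,524))]
print("calib",*fit(lambda p:(rot(p[2]),np.array([p[0],p[1],0.])),ca,[600,-220,0.]))
cm=[(S,(-25,-23,21),s2(497,133)),(S,(25,-23,21),s2(590,160)),(S,(25,23,21),s2(642,97)),(S,(-25,23,21),s2(547,83)),(S,(-25,-23,-21),s2(497,215)),(S,(25,-23,-21),s2(592,237)),
(S,(-58,0,0),s2(476,141)),
(T,(25,23,21),t2(455,475)),(T,(25,-23,21),t2(541,473)),(T,(-25,-23,21),t2(543,568)),(T,(-25,23,21),t2(457,570))]
f=lambda p:(rot(p[3],p[4]),np.array(p[:3]))
x,r=fit(f,cm,[750,300,300,0,.25]);print("cam",x,r)
R,t=f(x);print("lens",t+R@[-58,0,0],"focus",t+R@[-178,0,0],proj(T,t+R@[-58,0,0]))
E
```

```text
therm [ 563.458 -163.616   -0.143] [[-0.5 -0.9]
 [-0.8  0.7]
 [-1.3  0.9]
 [-1.3 -0.9]
 [ 0.1  1.7]
 [ 0.6  0.7]
 [-0.3  0.3]
 [-2.5 -0.8]
 [-1.7  0.1]
 [-1.4  0.2]
 [-1.5 -0.8]]
calib [ 556.867 -230.978   -0.049] [[-0.5  0.2]
 [-0.3  1.1]
 [-0.  -0.4]
 [ 1.1 -0.6]]
cam [666.643 259.281 271.523  -0.012   0.314] [[-3.6  0.3]
 [-2.2 -1.6]
 [ 0.2  0.1]
 [-0.8 -0.2]
 [-0.5  1.6]
 [ 0.1  1.2]
 [-3.8  0.1]
 [-0.9 -1.7]
 [-0.5 -0.5]
 [-1.  -0.7]
 [-1.3 -1.9]]
lens [611.484 259.932 253.605] focus [497.363 261.279 216.531] [[136.41 204.83]]
```

The thermometer fit agrees with the +65 mm well (560,−166). The camera fit has 3–4 px residuals at its front, so I'll take one closer look with the fitted outline drawn on.

```bash
python3 - <<'E'
from h import *
import cv2
s=cv2.imread("pics/scene0.png");t=cv2.imread("pics/top0.png")
k=8
a=cv2.resize(s[68:118,308:358],None,fx=k,fy=k,interpolation=cv2.INTER_CUBIC)
b=cv2.resize(t[160:210,112:162],None,fx=k,fy=k,interpolation=cv2.INTER_CUBIC)
m=cv2.convertScaleAbs(np.hstack([a,b]),alpha=1.7)
for i in range(0,800,40):
    cv2.line(m,(i,0),(i,6),(255,255,255),1); cv2.line(m,(0,i),(6,i),(255,255,255),1); cv2.line(m,(400,i),(406,i),(255,255,255),1)
cv2.imwrite("pics/crop1.png",m)
# yellow: bench tip in scene (231,268) z=0 ; head top in top view (296,187) z~190
def ray(n,px,z):
    M=CM[n];R=np.array(M["R"]);o=-R.T@np.array(M["t"]);d=R.T@np.linalg.solve(np.array(M["camera_matrix"]),[*px,1]);return o+d*(z-o[2])/d[2]
print(ray("scene",(231,268),0),ray("top",(296,189),190),ray("scene",(227,221),190), ray("scene",(231,268),20))
print("bottle",ray("top",(341,158),150),"beaker",ray("top",(282,157),0))
E
```

```text
[667.77254389 -81.03880943   0.        ] [666.0943696  -89.75709107 190.        ] [674.92467445 -86.95900405 190.        ] [676.10965715 -88.93847892  20.        ]
bottle [ 752.5831655  -200.96959557  150.        ] beaker [790.73226694 -64.17818702   0.        ]
```

View pics/crop1.png

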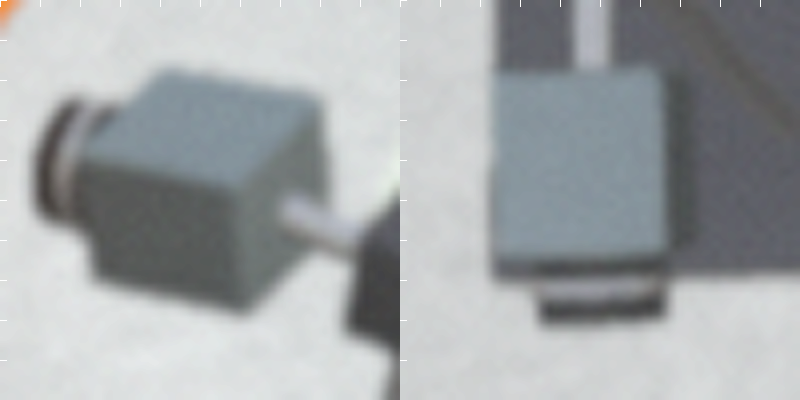

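Emit:
{"name": "carry_out", "arguments": {
  "plan": [
    {"tz":30,"tx":10,"ty":-20,"rz":0.08},
    {"tz":30,"tx":20,"ty":-40,"rz":0.08},
    {"tx":25,"ty":-42,"tz":10},
    {"tx":25,"ty":-42},
    {"tx":25,"ty":-42},
    {"tx":25,"ty":-42},
    {"tx":25,"ty":-42},
    {"tx":25,"ty":-42},
    {"tx":25,"ty":-42},
    {"tx":25,"ty":-42},
    {"tx":25,"ty":-42},
    {"tx":25,"ty":-42}
  ],
  "gripper": 0
}}

```text
invalid input at $.plan[0]: expected keys tx, ty, tz, rx, ry, rz
```

The enlarged crop shows the box corners and barrel rim clearly. In the scene half the rim's left edge is at 37/8 px and its front ring is at about (55,160); in the top half the barrel's front edge is at row 322/8. I'll refit with the rim included and the box offset free.

```bash
python3 - <<'E'
from h import *
np.set_printoptions(suppress=True,precision=3)
s=lambda x,y:np.array((308+x/8,68+y/8)); t=lambda x,y:np.array((112+(x-400)/8,160+y/8))
S,T="scene","top"
cm=[(S,(-25,-23,21),s(83,158)),(S,(25,-23,21),s(242,187)),(S,(25,23,21),s(323,97)),(S,(-25,23,21),s(160,69)),(S,(-25,-23,-21),s(95,279)),(S,(25,-23,-21),s(242,313)),
(T,(25,23,21),t(494,72)),(T,(25,-23,21),t(664,66)),(T,(-25,-23,21),t(668,252)),(T,(-25,23,21),t(494,260))]
th=np.linspace(0,2*np.pi,73)
def F(p,verbose=False):
    R=rot(p[3],p[4]);o=np.array(p[:3]);r=[]
    for n,l,px in cm: r+=list(proj(n,R@(np.array(l)+[p[5],0,0])+o)[0]-px)
    rim=np.c_[0*th-58,p[6]*np.cos(th),p[6]*np.sin(th)]@R.T+o
    a,b=proj(S,rim),proj(T,rim)
    r+=[a[:,0].min()-s(36,0)[0],a[:,1].min()-s(0,98)[1],b[:,1].max()-t(0,322)[1],b[:,0].min()-t(538,0)[0],b[:,0].max()-t(667,0)[0]]
    r+=[p[5]/10]
    return np.array(r)
x=least_squares(F,[667,260,271,0,.3,0,16],loss="soft_l1",x_scale=[1,1,1,.01,.01,1,1]).x
print(x,np.round(F(x),1))
R=rot(x[3],x[4]);o=x[:3];print("lens",o+R@[-58,0,0],"focus",o+R@[-178,0,0])
E
```

```text
[679.355 260.824 273.691   0.049   0.262 -14.754  17.123] [-2.6 -0.4 -1.5 -0.2 -0.1 -0.4 -0.6 -0.3 -1.6  1.7  0.5  1.8 -1.5 -1.
 -0.9 -0.8 -0.3 -0.4 -0.4 -0.8 -1.4  0.8 -0.4 -0.4 -0.2 -1.5]
lens [623.408 258.062 258.649] focus [507.654 252.347 227.529]
```

Emit:
{"name": "carry_out", "arguments": {
  "plan": [
    {"tx":10,"ty":-20,"tz":30,"rx":0,"ry":0,"rz":0.08},
    {"tx":20,"ty":-40,"tz":30,"rx":0,"ry":0,"rz":0.08},
    {"tx":25,"ty":-42,"tz":10,"rx":0,"ry":0,"rz":0},
    {"tx":25,"ty":-42,"tz":0,"rx":0,"ry":0,"rz":0},
    {"tx":25,"ty":-42,"tz":0,"rx":0,"ry":0,"rz":0},
    {"tx":25,"ty":-42,"tz":0,"rx":0,"ry":0,"rz":0},
    {"tx":25,"ty":-42,"tz":0,"rx":0,"ry":0,"rz":0},
    {"tx":25,"ty":-42,"tz":0,"rx":0,"ry":0,"rz":0},
    {"tx":25,"ty":-42,"tz":0,"rx":0,"ry":0,"rz":0},
    {"tx":25,"ty":-42,"tz":0,"rx":0,"ry":0,"rz":0},
    {"tx":25,"ty":-42,"tz":0,"rx":0,"ry":0,"rz":0},
    {"tx":25,"ty":-42,"tz":0,"rx":0,"ry":0,"rz":0}
  ],
  "gripper": 0
}}

```text
time: 1.3
tool_pos: [435.1, 22.1, 294.5]
tcp_rot: [3.141, -0.0, 2.999]
contact_force: [1.5, 0.8, 0.8]
grip_width: 92.0
finger_force: 0.0
```

Emit:
{"name": "carry_out", "arguments": {
  "plan": [
    {"tx":25,"ty":-37,"tz":0,"rx":0,"ry":0,"rz":0},
    {"tx":25,"ty":-37,"tz":0,"rx":0,"ry":0,"rz":0},
    {"tx":25,"ty":-37,"tz":0,"rx":0,"ry":0,"rz":0},
    {"tx":25,"ty":-37,"tz":0,"rx":0,"ry":0,"rz":0},
    {"tx":20,"ty":-30,"tz":-10,"rx":0,"ry":0,"rz":0},
    {"tx":7,"ty":-9,"tz":-20,"rx":0,"ry":0,"rz":0},
    {"tx":0,"ty":0,"tz":-20,"rx":0,"ry":0,"rz":0},
    {"tx":0,"ty":0,"tz":0,"rx":0,"ry":0,"rz":0},
    {"tx":0,"ty":0,"tz":0,"rx":0,"ry":0,"rz":0}
  ]
}}

```text
time: 2.2
tool_pos: [561.5, -162.7, 244.7]
tcp_rot: [3.141, -0.001, 3.0]
contact_force: [0.2, -0.4, -0.8]
grip_width: 91.9
finger_force: 0.0
```

```bash
python3 - <<'E'
from h import *
import cv2
o=bot.get_obs();print(o["tool_pos"],o["tcp_rot"])
s=bot.capture("scene")[:,:,::-1];t=bot.capture("top")[:,:,::-1]
cv2.imwrite("pics/s1.png",s);cv2.imwrite("pics/t1.png",t)
p=proj("scene",o["tool_pos"])[0];q=proj("top",o["tool_pos"])[0];print(p,q)
a=cv2.resize(s[150:270,80:240],(400,300));b=cv2.resize(t[180:270,270:390],(400,300))
cv2.imwrite("pics/c1.png",np.hstack([a,b]))
M=CM["scene"];R=np.array(M["R"]);c=-R.T@np.array(M["t"]);d=R.T@np.linalg.solve(np.array(M["camera_matrix"]),[347,187,1]);print("rod",c+d*(12-c[2])/d[2])
E
```

```text
[ 561.47853282 -162.6618303   244.65927364] [ 3.14120800e+00 -8.44916188e-04  2.99992891e+00]
[149.95139142 196.63852874] [331.11033623 232.49679656]
rod [740.79417    266.77419765  12.        ]
```

View pics/c1.png

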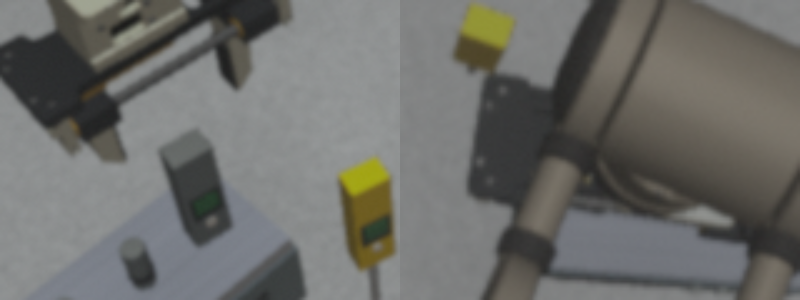

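Fingertips straddle the line above the handle: scene crop tips at (115,160) and (240,85), handle top at (188,150). That matches the model, so I'll descend and grip.

Emit:
{"name": "carry_out", "arguments": {
  "plan": [
    {"tx":1,"ty":-2,"tz":-20,"rx":0,"ry":0,"rz":0},
    {"tx":0,"ty":0,"tz":-20,"rx":0,"ry":0,"rz":0},
    {"tx":0,"ty":0,"tz":-20,"rx":0,"ry":0,"rz":0},
    {"tx":0,"ty":0,"tz":-15,"rx":0,"ry":0,"rz":0},
    {"tx":0,"ty":0,"tz":0,"rx":0,"ry":0,"rz":0},
    {"tx":0,"ty":0,"tz":0,"rx":0,"ry":0,"rz":0}
  ]
}}

```text
time: 2.9
tool_pos: [563.2, -164.8, 171.0]
tcp_rot: [-3.141, 0.002, 3.0]
contact_force: [0.3, 0.5, 0.7]
grip_width: 92.0
finger_force: 0.0
```

Emit:
{"name": "carry_out", "arguments": {
  "plan": [
    {"tx":0,"ty":0,"tz":0,"rx":0,"ry":0,"rz":0},
    {"tx":0,"ty":0,"tz":0,"rx":0,"ry":0,"rz":0},
    {"tx":0,"ty":0,"tz":0,"rx":0,"ry":0,"rz":0},
    {"tx":0,"ty":0,"tz":0,"rx":0,"ry":0,"rz":0},
    {"tx":0,"ty":0,"tz":0,"rx":0,"ry":0,"rz":0},
    {"tx":0,"ty":0,"tz":0,"rx":0,"ry":0,"rz":0},
    {"tx":0,"ty":0,"tz":0,"rx":0,"ry":0,"rz":0},
    {"tx":0,"ty":0,"tz":0,"rx":0,"ry":0,"rz":0},
    {"tx":0,"ty":0,"tz":0,"rx":0,"ry":0,"rz":0},
    {"tx":0,"ty":0,"tz":0,"rx":0,"ry":0,"rz":0}
  ],
  "gripper": 1
}}

```text
time: 3.9
tool_pos: [562.6, -164.7, 169.5]
tcp_rot: [3.141, -0.0, 3.0]
contact_force: [0.3, 0.9, -0.9]
grip_width: 33.8
finger_force: 29.7
```

Emit:
{"name": "carry_out", "arguments": {
  "plan": [
    {"tx":0,"ty":0,"tz":8,"rx":0,"ry":0,"rz":0},
    {"tx":0,"ty":0,"tz":12,"rx":0,"ry":0,"rz":0},
    {"tx":0,"ty":0,"tz":12,"rx":0,"ry":0,"rz":0},
    {"tx":0,"ty":0,"tz":12,"rx":0,"ry":0,"rz":0},
    {"tx":0,"ty":0,"tz":12,"rx":0,"ry":0,"rz":0},
    {"tx":0,"ty":0,"tz":12,"rx":0,"ry":0,"rz":0},
    {"tx":0,"ty":0,"tz":12,"rx":0,"ry":0,"rz":0},
    {"tx":0,"ty":0,"tz":12,"rx":0,"ry":0,"rz":0},
    {"tx":0,"ty":0,"tz":12,"rx":0,"ry":0,"rz":0},
    {"tx":0,"ty":0,"tz":12,"rx":0,"ry":0,"rz":0},
    {"tx":0,"ty":0,"tz":12,"rx":0,"ry":0,"rz":0},
    {"tx":0,"ty":0,"tz":0,"rx":0,"ry":0,"rz":0}
  ]
}}

```text
time: 5.1
tool_pos: [563.3, -165.2, 299.8]
tcp_rot: [-3.141, 0.003, 3.0]
contact_force: [-1.1, -0.7, -0.4]
grip_width: 34.0
finger_force: 29.7
```

```bash
python3 - <<'E'
from h import *
import cv2
o=bot.get_obs();print(o["tool_pos"],o["tcp_rot"],o["finger_force"])
s=bot.capture("scene")[:,:,::-1];cv2.imwrite("pics/s2.png",s)
cv2.imwrite("pics/c2.png",cv2.resize(s[130:280,80:230],(600,600),interpolation=cv2.INTER_CUBIC))
E
```

```text
[ 563.29409095 -165.1832243   299.76779332] [-3.14066185  0.00347497  2.99975464] 29.695171415805817
```

View pics/c2.png

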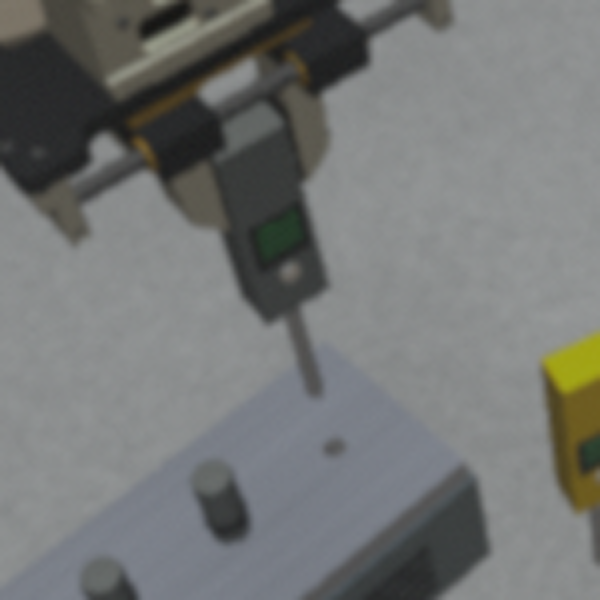

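The grip is square and the stem is clear of the block: stem tip at crop (315,392), well mouth at (334,446). Both probes are still in place. I'll carry it back from the camera, across, and lean it.

Emit:
{"name": "carry_out", "arguments": {
  "plan": [
    {"tx":-20,"ty":15,"tz":0,"rx":0,"ry":0,"rz":0},
    {"tx":-30,"ty":30,"tz":0,"rx":0,"ry":0,"rz":0.05},
    {"tx":-30,"ty":35,"tz":0,"rx":0,"ry":0,"rz":0.05},
    {"tx":-25,"ty":40,"tz":0,"rx":0,"ry":0,"rz":0.05},
    {"tx":-20,"ty":40,"tz":0,"rx":0,"ry":0,"rz":0.041},
    {"tx":-8,"ty":40,"tz":0,"rx":0,"ry":0,"rz":0},
    {"tx":0,"ty":40,"tz":0,"rx":0,"ry":0,"rz":0},
    {"tx":0,"ty":40,"tz":0,"rx":0.0026,"ry":-0.0523,"rz":0},
    {"tx":0,"ty":40,"tz":0,"rx":0.0026,"ry":-0.0523,"rz":0},
    {"tx":0,"ty":40,"tz":-10,"rx":0.0026,"ry":-0.0523,"rz":0},
    {"tx":0,"ty":37,"tz":-10,"rx":0.0026,"ry":-0.0523,"rz":0},
    {"tx":0,"ty":20,"tz":-10,"rx":0.0026,"ry":-0.0523,"rz":0}
  ]
}}

```text
time: 6.35
tool_pos: [428.8, 254.6, 266.7]
tcp_rot: [3.14, 0.263, -3.091]
contact_force: [0.6, -0.7, -1.5]
grip_width: 34.2
finger_force: 29.7
```

Emit:
{"name": "carry_out", "arguments": {
  "plan": [
    {"tx":10,"ty":0,"tz":-10,"rx":0,"ry":0,"rz":0},
    {"tx":15,"ty":0,"tz":-10,"rx":0,"ry":0,"rz":0},
    {"tx":15,"ty":0,"tz":-7,"rx":0,"ry":0,"rz":0},
    {"tx":13,"ty":0,"tz":0,"rx":0,"ry":0,"rz":0},
    {"tx":8,"ty":0,"tz":0,"rx":0,"ry":0,"rz":0},
    {"tx":0,"ty":0,"tz":0,"rx":0,"ry":0,"rz":0},
    {"tx":0,"ty":0,"tz":0,"rx":0,"ry":0,"rz":0},
    {"tx":0,"ty":0,"tz":0,"rx":0,"ry":0,"rz":0}
  ]
}}

```text
time: 7.15
tool_pos: [490.3, 252.1, 240.9]
tcp_rot: [3.141, 0.262, -3.092]
contact_force: [0.6, 0.7, -0.7]
grip_width: 34.1
finger_force: 29.7
```

```bash
python3 - <<'E'
from h import *
import cv2
np.set_printoptions(suppress=True,precision=3)
o=bot.get_obs();print(o["tool_pos"],o["tcp_rot"],o["finger_force"])
R=Ro.from_euler("xyz",o["tcp_rot"]).as_matrix(); 
H=np.c_[-R[:,0],R[:,1],-R[:,2]]
if H[0,0]<0: H[:,:2]*=-1
Rc=rot(.049,.262); print(Rc.T@H)
d=np.array(o["tool_pos"])+H@[12,0,-19.5]; print("display",d,"cam frame",Rc.T@(d-[679.355,260.824,273.691]))
s=bot.capture("scene")[:,:,::-1];t=bot.capture("top")[:,:,::-1]
cv2.imwrite("pics/s3.png",s);cv2.imwrite("pics/t3.png",t)
print(proj("scene",d),proj("top",d))
a=cv2.resize(s[55:155,235:365],(780,600),interpolation=cv2.INTER_CUBIC)
a=cv2.convertScaleAbs(a,alpha=1.7)
p=(proj("scene",d)[0]-[235,55])*6; 
cv2.circle(a,tuple(int(v) for v in p),3,(0,0,255),1)
b=Rc@np.c_[np.linspace(-178,-58,7),np.zeros(7),np.zeros(7)].T+np.array([[679.355],[260.824],[273.691]])
for q in (proj("scene",b.T)-[235,55])*6: cv2.circle(a,tuple(int(v) for v in q),2,(255,0,255),-1)
cv2.imwrite("pics/c3.png",a)
E
```

```text
[490.279 252.086 240.861] [ 3.141  0.262 -3.092] 29.695268869400024
[[ 1. -0.  0.]
 [ 0.  1. -0.]
 [-0.  0.  1.]]
display [506.898 252.91  225.133] cam frame [-179.323    0.542   -2.186]
[[271.399  81.405]] [[139.591 254.268]]
```

View pics/c3.png

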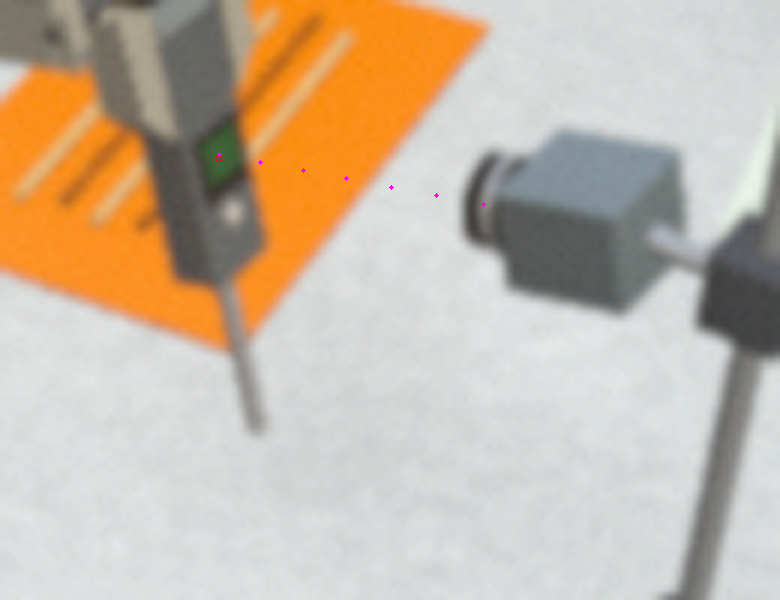

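The display centre at crop (220,155) coincides with the model's focus point. The lens axis line runs into the barrel at (484,204), parallel to the box edges. I'll make a 2 mm trim, settle and hand in.

Emit:
{"name": "carry_out", "arguments": {
  "plan": [
    {"tx":1,"ty":-1,"tz":2,"rx":0,"ry":0,"rz":0},
    {"tx":0,"ty":0,"tz":0,"rx":0,"ry":0,"rz":0},
    {"tx":0,"ty":0,"tz":0,"rx":0,"ry":0,"rz":0},
    {"tx":0,"ty":0,"tz":0,"rx":0,"ry":0,"rz":0},
    {"tx":0,"ty":0,"tz":0,"rx":0,"ry":0,"rz":0},
    {"tx":0,"ty":0,"tz":0,"rx":0,"ry":0,"rz":0}
  ]
}}

```text
time: 7.85
tool_pos: [491.6, 251.2, 242.5]
tcp_rot: [3.141, 0.262, -3.092]
contact_force: [0.8, -1.1, -1.0]
grip_width: 33.8
finger_force: 29.7
```

```bash
python3 -c "
from plant import bot
o=bot.get_obs();print(o['tool_pos'],abs(o['dq']).max(),o['finger_force']);print(bot.close_job())"
```

```text
[491.55867435 251.1641881  242.52336433] 0.0020108940387426073 29.695176780223846
the job is handed in; nothing more can be done
None
```

The job is handed in with the thermometer held steady in front of the inspection camera, its display within about 2 mm of the 12 cm point and square to the lens by my image-based fit; the hand-in call returned no verdict.

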